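# Shim up the foot plate of the button press

## Task

The button press on the bench has to be levelled. Take the slim wooden shim wedge, push it thin end first under the front edge of the press's hinged foot plate, in the open middle between the two plywood runners, until the plate just lifts off the runners (a gap of a few millimetres at the front, never much over a centimetre), and finish while still gripping the wedge there, lying flat on the bench and pointing straight in. Only the wedge may lift the plate: keep the robot off the press, and leave the wooden offcut, the tin and the card box where they are.

Things in the scene. Friction and masses are not known exactly. Their poses are not given: they have to be found in the camera images.
- shim_center (a point): slim pale wooden wedge, 140 mm long, 36 wide, about 90 g, loose, flat on the bench. Its top slopes evenly from 4 mm (thin end) to 32 mm (thick end): 1 mm per 5 mm. Point: middle of length and width, 9 mm above its underside; x points to the thin end, z up. Grip it across the 36 mm width, 40 to 50 mm behind this point (-x), where it is 26 to 28 mm thick. A straight brown bar of like size is not it.
- shim_tip (a point): middle of the wedge's thin end: 70 mm ahead of the centre along its x, 2 mm above its underside; same axes
- press_base: plywood base of the button press, fixed. Origin: on the bench top, straight below the middle of the foot plate's front edge; x points in under the plate (the way the wedge goes), y left, z up. Two 12 mm high runners, inner faces at y = +60 and -60 mm, start at the front edge; between them the bench is bare for 160 mm, so the wedge slides in on the bench top
- plate_edge (a point): middle of the foot plate's lower front edge: 12 mm above the bench while the plate lies on the runners; its rise is the gap. Steel plate 210 mm deep, 190 wide, 10 thick, hinged freely at its back edge, so it drops back by its weight (4 to 8 N at the front edge). The press on it begins 80 mm behind the front edge, 0.31 m high. The bench in front is clear
- offcut: bystander: straight brown wooden bar, 45 x 140 x 22 mm, loose; origin at the centre of its underside
- button_tin: bystander: round tin, 72 mm across, 44 mm high, loose; origin at the centre of its underside
- card_box: bystander: small cream card box, 73 x 113 x 39 mm, loose; origin at the centre of its underside
There are look-alikes about, which are no part of the job. Of the things that look like the part that bears shim_center, the largest one is meant.

How it is judged (in metres and radians):
On the way:
1. the wedge's thin end is in under the plate's front edge, between the runners, while the plate still lies on them (x of shim_tip in the frame of press_base above 0.005 m and y of shim_tip in the frame of press_base between -0.045 and 0.045 m and z of shim_tip in the frame of press_base below 0.012 m and height (world z) of plate_edge below 0.0135 m), for 0.05 s.
At the end, for the whole second after the job is handed in: Plate's front edge 14 to 23.5 mm above the bench (gap 2 to 11.5 mm), resting on the wedge (over 1 N), untouched by the robot; wedge tip 30 mm or more in, within 45 mm of the middle, straight within 15 degrees, flat on the bench (0.08 rad), at rest, gripped by the fingers (over 2 N) (height (world z) of plate_edge between 0.014 and 0.0235 m and contact force between shim and press_plate above 1 N and contact force between the fingers and shim above 2 N and contact force between each of the arm, the fingers and press_plate below 0.5 N and x of shim_tip in the frame of press_base above 0.03 m and y of shim_tip in the frame of press_base between -0.045 and 0.045 m and angle between the x axis of shim_tip and the x axis of press_base, either way round below 0.26 rad and angle between shim_tip's own z axis and vertical below 0.08 rad and height (world z) of shim_center below 0.014 m and linear speed of shim below 0.01 m/s); the arm keeps its last pose, push and grip.
It fails at once if the robot pushes on the press itself (over 3 N) (contact force between any of the arm, the fingers and press_plate above 3 N).
It fails at once if the foot plate is forced up by more than about 15 mm (height (world z) of plate_edge above 0.0275 m).
It fails at once if the offcut, the tin or the card box is shifted by more than 30 mm (distance of any of offcut, button_tin, card_box from where it was at the start of the episode above 0.03 m).
It also fails if it takes over 42 s, if anything falls off the work surface, if the arm or the gripper's body presses on something with over 40 N, if the wrist force passes 120 N, or if a joint passes its speed limit or range.

## Robot

A 7-joint arm with a two-finger parallel gripper is mounted at the origin on a cart in front of the work surface, level with it; the furniture and walls round the work are solid. World frame = base frame: x ahead of the robot, y to its left, z up, the work surface at z = 0. Lengths are in mm, angles in rad, forces in N, time in s.
With the tool pointing down it reaches from about 425 to 875 mm from the base axis. Payload 9.9 kg.
Tool frame: the origin (TCP) lies at the very end of the fingers, on their centre line; the grasp point (between the pads) lies 19 mm behind it; z points along the fingers, y is the direction in which the jaws open and shut (so a half turn about z gives the same grasp; the last joint's range is limited). The gripper opens to 85 mm and grips with 20 to 120 N. Pads are 22 mm wide; open, the fingers measure 114 mm over their backs; the gripper's body (76 mm by 85 mm) begins 54 mm behind the grasp point. The pads swing forward as they close: fully open they stand 13 mm farther back than shut.
Start: joints at [1.103, 0.576, 0.025, 1.437, -0.015, 1.129, -0.057], TCP at [252.756, -625.894, 231.289] pointing down, gripper open.
Joint ranges: [-2.76, 2.76], [-0.34, 2.15], [-1.52, 1.57], [0.19, 2.46], [-1.09, 4.23], [0.17, 1.99], [-2.82, 2.82]. Speed limits (rad/s): [2.22, 2.22, 3.01, 3.01, 3.14, 3.14, 3.14].

## Interface

Orientations are given as [roll, pitch, yaw] about the fixed x, y, z axes, in that order (R = Rz(yaw) Ry(pitch) Rx(roll)).
In Python, from cell import arm gives the robot as it stands.
- The arm moves only by the tool step_arm, never from a script. Its argument "moves" is text: rows parted by semicolons, each of 7 numbers parted by spaces: the closure, from 0 (fully open) to 1 (shut), then the shift along the tool's x, y, z in mm, then the turn, a rotation vector about the tool's x, y, z in degrees. In form: fingers tx ty tz rx ry rz; .... A call has 1 to 20 rows; each row shifts and turns the commanded pose from where the row before left it, along the tool's axes as they then stand; what a row does not reach is not made up. A row lasts 1/8 s, in which the tool goes at most 62.5 mm and 10.7 degrees, less where a joint would pass 70% of its speed; a pose out of reach is approached as far as the arm can. A call with a gripper value outside its range is refused whole. The fingers move at their own pace and stop on an object; the grip force is fixed at half the most. Time passes only in rows, so rows that do not move let the fingers close. It gives the time, the measured TCP pose, the force and the opening at its end, in the units of the state.
- arm.read_state(): the state, without advancing time (a new reading comes with each control period).
- arm.capture(name): name is "side" or "top" or "wrist"; returns a dict with "img" (400x640x3 uint8, red, green, blue), "range_z" (400x640 float32, mm along the optical axis (not along the pixel's ray), 0 where there is no reading), "intrinsics" (3x3 intrinsics, pixels), "R" (3x3) and "t" (3): a world point X has camera coordinates R X + t; the wrist camera has in their place "T_tool_cam" (4x4, takes a point from camera to tool coordinates, whose origin is the TCP and whose axes are the flange's). Camera axes: x right, y down, z forward; pixel columns grow to the right and rows downward; lengths in mm; the calibration is good to about 2 mm. A picture is of the moment at which its call begins: read the wrist's pose just before it.
- arm.finish_job(): hands the job in, once; it reports no verdict.
Trained networks look in the newest picture that a camera, given by its name, has taken for a name from the list of things; names that differ only in an ending like _2 or _b are one class to them, and where a whole thing is asked for, a point or a joint stands for the part that bears it (a point fixed in the world has none). Each returns a list of dicts, best first, with "conf" (0 to 1); they miss things now and then, are a little off and sometimes report something else, mostly with a low value. They report only what shows in the picture. A call takes as long as a camera call. They do not tell look-alikes from the thing itself.
- arm.spot_in(camera, name): "extent" ([centre column, centre row, width, height] in pixels, round what is visible of it).
- arm.landmark_of(camera, name): "location" ([column, row] in pixels: a listed point, or the origin of a listed thing).
The state is a dict: "clock": time; "joint_positions": joint angles; "dq": joint speeds; "effort": joint torques, N m; "tcp_pos": TCP position; "ee_rot": TCP orientation; "force": force on the tool from outside, world axes, zero at the start; "ft_torque": the same for the moment, N m; "finger_gap": finger opening in mm.
Only numpy, scipy, OpenCV 4.12 (cv2) and the standard library are available. Lean on these libraries where they do the work, as an engineer would, in place of code of your own. Each camera call takes 0.05 s, during which the arm holds its last target.

## Working session

There is one attempt and no reset: what is moved stays moved. The work goes in short steps, Python scripts to look and compute and a tool call to move; the robot and the scene stay as the last step left them, time stands still between calls to the robot, and variables do not carry over. Pictures are saved under pics/ and viewed, and the job is handed in when it is done.

Besides the shell and the picture viewer there is one more tool, called after ">>>" as name(argument=value, ...) on one line, values as JSON. step_arm: Moves the arm, as the interface text tells. Its arguments: {"type":"object","properties":{"moves":{"type":"string"}},"required":["moves"]}

```bash
mkdir -p pics; ls
cat > h.py <<'E'
import numpy as np, cv2, json
from cell import arm
def save(name,fn):
    s=arm.read_state(); c=arm.capture(name); cv2.imwrite('pics/'+fn,c['img'][:,:,::-1]); return s,c
def unproj(c,u,v,z=None,plane=None,R=None,t=None):
    K=np.array(c['intrinsics']);R=np.array(c['R']);t=np.array(c['t'])
    d=np.linalg.inv(K)@np.array([u,v,1.]); o=-R.T@t; w=R.T@d
    if plane is not None: return o+w*(plane-o[2])/w[2]
    return o+w*z
E
python3 - <<'E'
from h import *
print(arm.read_state())
for n in ['side','top','wrist']:
    s,c=save(n,n+'0.png')
    print(n,c['intrinsics'])
    if 'R' in c: print(c['R'],c['t'])
    else: print(c['T_tool_cam'])
    np.savez(n+'0.npz',**c)
    for k in ['shim_center','shim_tip','press_base','plate_edge','offcut','button_tin','card_box']:
        print(k,[(np.round(d['location']),round(d['conf'],2)) for d in arm.landmark_of(n,k)][:4],[(np.round(d['extent']),round(d['conf'],2)) for d in arm.spot_in(n,k)][:4])
print(arm.read_state()['clock'])
E
```

```text
pics
{'clock': 0.0, 'joint_positions': array([ 1.10322244,  0.57654028,  0.02482608,  1.4379082 , -0.01496354,
        1.1290202 , -0.05648738]), 'dq': array([ 1.16971747e-04,  8.21564823e-05, -8.45427195e-04,  9.26866220e-04,
        7.01343113e-04, -6.55531750e-04,  1.56594912e-04]), 'effort': array([-6.12737313e-04, -7.65751004e+01,  2.25006156e+00, -2.85957259e+01,
        1.53696391e-02,  1.26418762e-02, -3.87012108e-06]), 'tcp_pos': array([ 252.56612696, -625.47044347,  230.43671775]), 'ee_rot': array([-3.13990459e+00,  1.11855678e-04,  3.83851419e-01]), 'force': array([-0.06497818, -0.11937664,  0.37762886]), 'ft_torque': array([-0.03182953,  0.01387553, -0.05636616]), 'finger_gap': 85.48676392721086}
side [[504.12354762   0.         314.71082619]
 [  0.         504.12354762 197.39293946]
 [  0.           0.           1.        ]]
[[-0.86129075 -0.50785218  0.01626082]
 [-0.20193431  0.31275271 -0.92812083]
 [ 0.46626257 -0.8026655  -0.37192379]] [ 521.48239543  160.07244048 1247.13316625]
shim_center [(array([373., 183.]), 0.87), (array([360., 198.]), 0.68), (array([421., 187
[... 1842 characters left out ...]
., 187.]), 0.78)] []
card_box [(array([444., 155.]), 0.77)] [(array([445., 153.,  42.,  23.]), 0.74), (array([242., 227.,  47.,  26.]), 0.49)]
wrist [[308.27591534   0.         322.07990603]
 [  0.         308.27591534 202.08736356]
 [  0.           0.           1.        ]]
[[-1.71685170e-03 -9.60360804e-01 -2.78754693e-01  7.06003849e+01]
 [ 9.99998513e-01 -1.60322222e-03 -6.35603189e-04 -2.00951801e+00]
 [ 1.63502672e-04 -2.78755370e-01  9.60362128e-01 -1.42781357e+02]
 [ 0.00000000e+00  0.00000000e+00  0.00000000e+00  1.00000000e+00]]
shim_center [] []
shim_tip [] [(array([119.,   4.,  30.,   7.]), 0.44)]
press_base [] []
plate_edge [] []
offcut [] []
button_tin [] []
card_box [] []
2.25
```

Run:
```python
import cv2
im=cv2.imread('pics/top0.png')
cv2.imwrite('pics/top0z.png',cv2.resize(im[110:310,180:480],None,fx=2.66,fy=2.66,interpolation=cv2.INTER_CUBIC))
```

```text
(no output)
```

View pics/top0z.png

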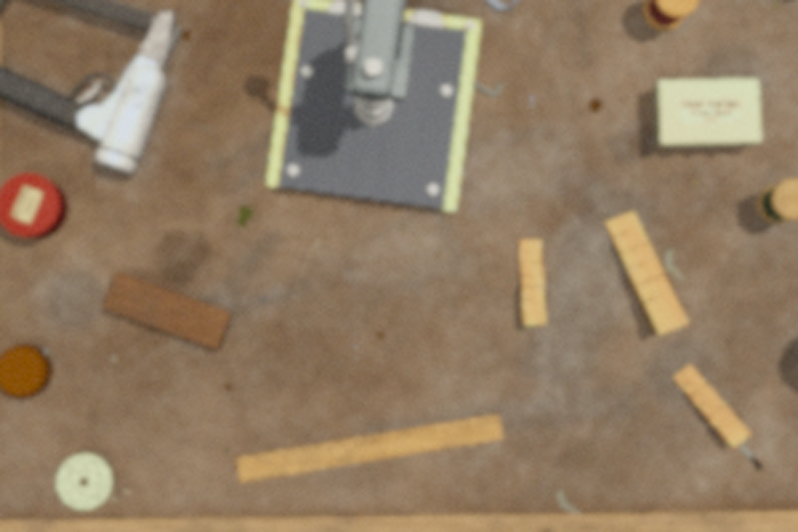

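View pics/side0.png

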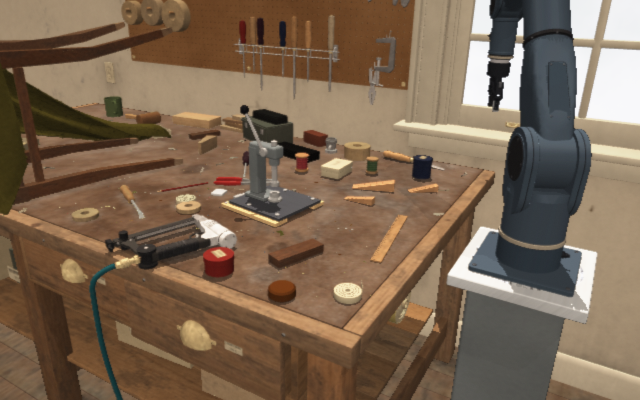

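View pics/top0.png

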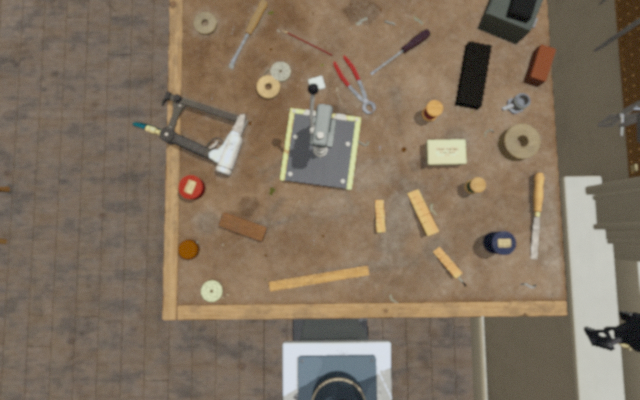

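Run:
```python
from h import *
c=dict(np.load('top0.npz'))
img=c['img']; rz=c['range_z']
K=c['intrinsics'];R=c['R'];t=c['t']
v,u=np.mgrid[0:400,0:640]
d=np.stack([(u-K[0,2])/K[0,0],(v-K[1,2])/K[1,1],np.ones(u.shape)],-1)*rz[...,None]
X=(d-t)@R
def cc(u0,v0,u1,v1,zt=3):
    pts=[];
    hsv=cv2.cvtColor(img,cv2.COLOR_RGB2HSV)
    sub=img[v0:v1,u0:u1].astype(int)
    m=(sub[...,0]>170)&(sub[...,0]-sub[...,2]>40)
    n,l,st,ce=cv2.connectedComponentsWithStats(m.astype(np.uint8))
    k=1+np.argmax(st[1:,4]); m=l==k
    P=X[v0:v1,u0:u1][m]; 
    uv=np.argwhere(m)[:,::-1]+[u0,v0]
    return P,uv
P,uv=cc(400,182,444,245)
r=cv2.minAreaRect(uv.astype(np.float32)); print(r,cv2.boxPoints(r),len(uv))
# fit height on plane
A=np.c_[P[:,:2]-P[:,:2].mean(0),np.ones(len(P))]; ok=np.abs(P[:,2])<80
co=np.linalg.lstsq(A[ok],P[ok,2],rcond=None)[0]; print('mean',P.mean(0),'grad',co)
r=cv2.minAreaRect(P[:,:2].astype(np.float32)); print('xy rect',r)
# bench plane
B=X[215:260,290:360].reshape(-1,3); print('bench z',np.median(B[:,2]))
def back(u,v,z): return np.round(unproj(c,u,v,plane=z),1)
print('uncorr tip',back(410,192,2),'center',back(422,208,9))
print('edge',back(315,182,12),back(315,188,0))
print(np.round(X[184:200,315],0)[:,[0,1,2]].tolist())
```

```text
((422.901611328125, 212.06207275390625), (48.290740966796875, 12.361812591552734), 64.09349060058594) [[406.79263 193.04358]
 [417.9122  187.64264]
 [439.0106  231.08057]
 [427.89102 236.4815 ]] 591
mean [ 533.58215463 -263.18505206   22.07967127] grad [-0.17540568 -0.06199816 17.95469956]
xy rect ((480.4064025878906, -127.57980346679688), (145.77005004882812, 336.062744140625), 21.132184982299805)
bench z 0.4571060906819331
uncorr tip [ 596.7 -231.3    2. ] center [ 546.7 -264.3    9. ]
edge [630.2  58.6  12. ] [613.2  59.    0. ]
[[626.0, 59.0, -2.0], [622.0, 59.0, 5.0], [619.0, 59.0, 0.0], [616.0, 59.0, 4.0], [613.0, 59.0, -2.0], [610.0, 59.0, -0.0], [607.0, 59.0, -4.0], [604.0, 59.0, 1.0], [601.0, 59.0, 0.0], [597.0, 59.0, 3.0], [595.0, 59.0, -2.0], [592.0, 59.0, -5.0], [588.0, 59.0, 2.0], [586.0, 59.0, -3.0], [582.0, 59.0, 2.0], [579.0, 59.0, 1.0]]
```

Run:
```python
from h import *
from scipy.optimize import minimize
c=dict(np.load('top0.npz')); img=c['img'];K=c['intrinsics'];R=c['R'];t=c['t']
def proj(X):
    q=(X@R.T+t)@K.T; return q[:,:2]/q[:,2:]
def wedge(p):
    x,y,a=p; L=np.array([[70,18,0],[70,-18,0],[-70,18,0],[-70,-18,0],[70,18,4],[70,-18,4],[-70,18,32],[-70,-18,32.]])
    Rz=np.array([[np.cos(a),-np.sin(a),0],[np.sin(a),np.cos(a),0],[0,0,1]])
    return L@Rz.T+[x,y,0]
sub=img.astype(int); m=(sub[...,0]>150)&(sub[...,0]-sub[...,2]>40)
m[:182]=0;m[245:]=0;m[:,:398]=0;m[:,446:]=0
n,l,st,ce=cv2.connectedComponentsWithStats(m.astype(np.uint8)); m=(l==1+np.argmax(st[1:,4]))
S=8
M=cv2.resize(m[180:250,390:450].astype(np.float32),None,fx=S,fy=S)
def cost(p):
    h=cv2.convexHull((((proj(wedge(p))-[390,180])+.5)*S).astype(np.float32))
    I=np.zeros(M.shape,np.float32); cv2.fillConvexPoly(I,np.round(h).astype(int),1.)
    return np.abs(I-M).sum()/S/S
best=min((minimize(cost,[546+dx,-264,a],method='Nelder-Mead',options=dict(initial_simplex=[[546+dx,-264,a],[552+dx,-264,a],[546+dx,-258,a],[546+dx,-264,a+.08]])) for dx in(-10,0) for a in (.35,.45)),key=lambda r:r.fun)
print(best.x,best.fun,m.sum())
vis=img[110:260,260:460,::-1].copy(); vis=cv2.resize(vis,None,fx=4,fy=4,interpolation=cv2.INTER_CUBIC)
h=cv2.convexHull(((proj(wedge(best.x))-[260,110]+.5)*4).astype(np.float32)); cv2.polylines(vis,[np.round(h).astype(int)],True,(0,0,255),1)
cv2.imwrite('pics/fit.png',vis)
```

```text
[ 5.35288139e+02 -2.66753306e+02  3.95454194e-01] 138.9461669921875 747
```

View pics/fit.png

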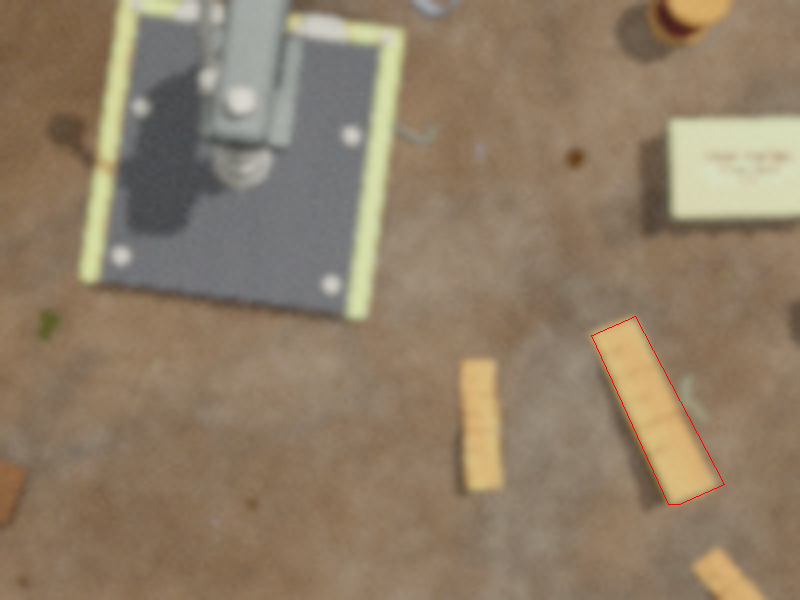

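Run:
```python
from h import *
c=dict(np.load('top0.npz'))
def p(x,y,z): return np.round(unproj(c,260+x/4-.4,110+y/4-.4,plane=z),1)
# runner front outer corners, plate front corners (top z22), back
print('runner L',p(80,282,12),'runner R',p(369,319,12))
print('plate top L',p(104,283,22),'plate R',p(346,313,22))
print('plate back L',p(138,15,22),'R',p(385,35,22))
s=arm.read_state(); print(s['clock'])
```

```text
runner L [637.5 166.3  12. ] runner R [606.1 -52.9  12. ]
plate top L [635.1 147.2  22. ] plate R [609.8 -34.9  22. ]
plate back L [841.9 119.9  22. ] R [823.5 -69.   22. ]
2.25
```

>>> step_arm(moves="0 29 -19 6 0 0 0;0 29 -19 6 0 0 0;0 29 -19 6 0 0 0;0 29 -19 6 0 0 0;0 29 -19 6 0 0 0;0 29 -19 6 0 0 0;0 29 -19 6 0 0 0;0 29 -19 6 0 0 0;0 29 -19 6 0 0 0;0 29 -19 6 0 0 0;0 29 -19 6 0 0 0;0 29 -19 6 0 0 0;0 0 0 0 0 0 0;0 0 0 0 0 0 0")

```text
clock: 4.0
tcp_pos: [489.8, -284.8, 159.4]
ee_rot: [3.141, 0.0, 0.384]
force: [-1.4, -0.6, -0.4]
finger_gap: 85.8
```

```bash
cat >> h.py <<'E'
from scipy.spatial.transform import Rotation as Ro
def wcam(s,c):
    T=np.eye(4); T[:3,:3]=Ro.from_euler('xyz',s['ee_rot']).as_matrix(); T[:3,3]=s['tcp_pos']
    W=T@np.array(c['T_tool_cam']); c['R']=W[:3,:3].T; c['t']=-W[:3,:3].T@W[:3,3]; return c
E
python3 - <<'E'
from h import *
s,c=save('wrist','w1.png'); c=wcam(s,c); np.savez('w1.npz',**c)
print(s['clock'],s['tcp_pos'],s['ee_rot'],s['force'])
for k,z in [('shim_center',9),('shim_tip',2)]:
    print(k,[(np.round(d['location']),round(d['conf'],2),np.round(unproj(c,*d['location'],plane=z))) for d in arm.landmark_of('wrist',k)][:4])
E
```

```text
4.0 [ 489.77142613 -284.75634673  159.39641208] [3.14115986e+00 4.28198143e-04 3.83622966e-01] [-1.37948606 -0.62082179 -0.44724973]
shim_center [(array([187.,  95.]), 0.82, array([ 524., -138.,    9.])), (array([331., 294.]), 0.73, array([ 382., -336.,    9.])), (array([321., 137.]), 0.7, array([ 534., -264.,    9.]))]
shim_tip [(array([320.,  59.]), 0.93, array([ 597., -238.,    2.])), (array([198.,  42.]), 0.82, array([ 569., -133.,    2.])), (array([317., 252.]), 0.78, array([ 420., -305.,    2.]))]
```

View pics/w1.png

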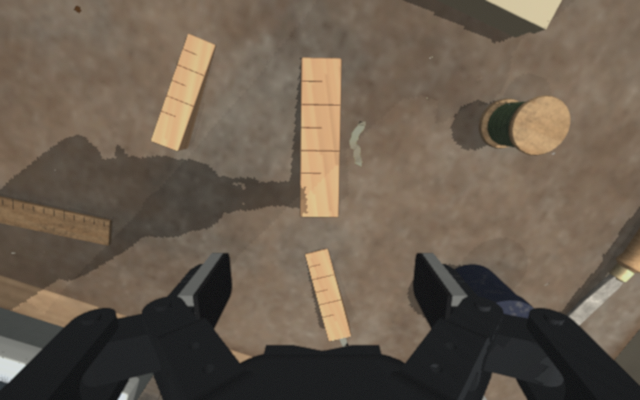

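Run:
```python
from h import *
c=dict(np.load('w1.npz'))
a=[unproj(c,u,58,plane=4) for u in(302,340.5)]; b=[unproj(c,u,216.5,plane=32) for u in(301.5,339)]
A=np.mean(a,0);B=np.mean(b,0);print(a,b); d=(A-B)[:2];L=np.linalg.norm(d);yaw=np.arctan2(d[1],d[0])
C=(A+B)[:2]/2; g=C-45*d/L; print(L,yaw,C,g)
s=arm.read_state(); D=g-s['tcp_pos'][:2]; y=s['ee_rot'][2]
print('tool dx,dy',D@[np.cos(y),np.sin(y)],D@[np.sin(y),-np.cos(y)],'turn about z tool deg',np.degrees(-(yaw-y)))
```

```text
[array([ 590.94711626, -222.6585747 ,    4.        ]), array([ 603.67130386, -254.33650561,    4.        ])] [array([ 461.68787777, -273.2331973 ,   32.        ]), array([ 474.61500535, -305.42884178,   32.        ])]
138.8011952008579 0.374956754640353 [ 532.73032581 -263.91427985] [ 490.85677008 -280.39473284]
tool dx,dy 3.1792081233758123 -4.0735411474591166 turn about z tool deg 0.3992102955040157
```

>>> step_arm(moves="0 3 -4 20 0 0 0.4;0 0 0 25 0 0 0;0 0 0 25 0 0 0;0 0 0 25 0 0 0;0 0 0 25 0 0 0;0 0 0 15 0 0 0;0 0 0 10 0 0 0;0 0 0 8 0 0 0;0 0 0 0 0 0 0;0 0 0 0 0 0 0")

```text
clock: 5.4
tcp_pos: [491.6, -279.5, 6.8]
ee_rot: [3.141, -0.0, 0.377]
force: [-0.7, -0.3, 0.3]
finger_gap: 85.4
```

>>> step_arm(moves="0.3 0 0 2 0 0 0;0.5 0 0 0 0 0 0;0.7 0 0 0 0 0 0;0.9 0 0 0 0 0 0;0.9 0 0 0 0 0 0;0.9 0 0 0 0 0 0;0.9 0 0 0 0 0 0")

```text
clock: 6.28
tcp_pos: [491.6, -279.6, 4.8]
ee_rot: [3.141, -0.0, 0.377]
force: [-0.7, 0.8, 4.8]
finger_gap: 35.0
```

Run:
```python
from h import *
s,c=save('wrist','w2.png'); c=wcam(s,c); np.savez('w2.npz',**c)
print(s['clock'],s['tcp_pos'],s['ee_rot'],s['force'],s['finger_gap'])
```

```text
6.275 [ 491.58347032 -279.56931111    4.77013582] [ 3.14099165e+00 -4.62641981e-04  3.76688122e-01] [-0.65134903  0.8475493   4.83060806] 35.03410607553199
```

View pics/w2.png

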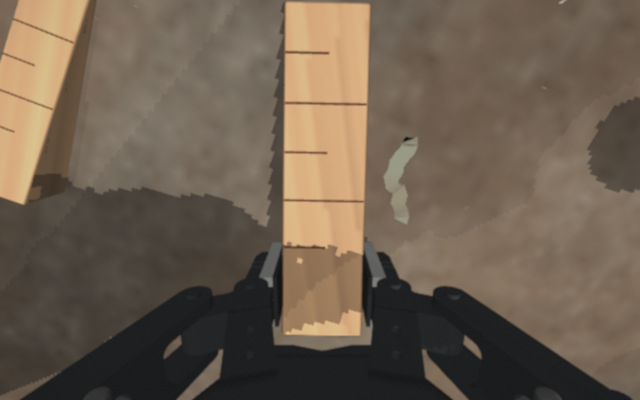

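Run:
```python
from h import *
c=dict(np.load('w2.npz'))
s=arm.read_state(); y=s['ee_rot'][2]; ex=np.array([np.cos(y),np.sin(y)]); ey=np.array([np.sin(y),-np.cos(y)])
for (u,v,z) in [(286,2,4),(370,3,4),(285,335,32),(361,335,32)]:
    P=unproj(c,u,v,plane=z)[:2]-s['tcp_pos'][:2]; print(u,v,P@ex,P@ey)
# target: tip 20mm before press edge
def plan(tipin,yaw=-0.141,o=np.array([622.,56.5]),tt=115,ty=0):
    px=np.array([np.cos(yaw),np.sin(yaw)])
    return o+px*(tipin-tt)
for t in (-40,0,70): print(t,plan(t))
T=plan(-40); D=T-s['tcp_pos'][:2]; print(D@ex,D@ey,np.degrees(y+.141))
```

```text
286 2 113.98870653014343 -16.709758657490468
370 3 113.57914201593987 17.59120895802453
285 335 -24.644325284926744 -18.7630984593237
361 335 -24.712060535244916 15.139854696754856
-40 [468.53822651  78.28265541]
0 [508.14126483  72.66132498]
70 [577.44658189  62.82399673]
110.20061688170922 -341.26646919597323 29.656725343998502
```

>>> step_arm(moves="0.9 0 0 -10 0 0 0;0.9 0 0 -25 0 0 0;0.9 0 0 -25 0 0 0;0.9 11 -34 0 0 0 0;0.9 11 -34 0 0 0 0;0.9 11 -34 0 0 0 0;0.9 11 -34 0 0 0 0;0.9 11 -34 0 0 0 0;0.9 11 -34 0 0 0 0;0.9 11 -34 0 0 0 0;0.9 11 -34 0 0 0 0;0.9 11 -34 0 0 0 0;0.9 11 -35 0 0 0 0;0.9 0 0 0 0 0 6;0.9 0 0 0 0 0 8;0.9 0 0 0 0 0 8;0.9 0 0 0 0 0 7.7;0.9 0 0 0 0 0 0;0.9 0 0 0 0 0 0")

```text
clock: 8.7
tcp_pos: [468.2, 78.3, 64.5]
ee_rot: [-3.141, -0.0, -0.138]
force: [-0.5, -0.6, -0.4]
finger_gap: 34.9
```

Run:
```python
from h import *
for n in ('wrist','top','side'):
    s,c=save(n,n+'3.png')
    if n=='wrist': c=wcam(s,c)
    np.savez(n+'3.npz',**c)
    for k,z in [('plate_edge',12),('shim_tip',60)]:
        print(n,k,[(np.round(d['location']),round(d['conf'],2),np.round(unproj(c,*d['location'],plane=z))) for d in arm.landmark_of(n,k)][:4])
print(s['clock'],s['tcp_pos'],s['ee_rot'],s['force'],s['finger_gap'])
im=cv2.imread('pics/top3.png'); cv2.imwrite('pics/top3z.png',cv2.resize(im[110:260,260:460],None,fx=4,fy=4,interpolation=cv2.INTER_CUBIC))
im=cv2.imread('pics/side3.png'); cv2.imwrite('pics/side3z.png',cv2.resize(im[110:260,200:400],None,fx=4,fy=4,interpolation=cv2.INTER_CUBIC))
```

```text
wrist plate_edge []
wrist shim_tip [(array([328.,   2.]), 0.93, array([581.,  62.,  60.]))]
top plate_edge [(array([317., 184.]), 0.69, array([623.,  52.,  12.]))]
top shim_tip [(array([316., 198.]), 0.65, array([576.,  57.,  60.])), (array([436., 250.]), 0.65, array([ 421., -286.,   60.])), (array([378., 197.]), 0.59, array([ 576., -125.,   60.]))]
side plate_edge [(array([298., 211.]), 0.76, array([628.,  58.,  12.]))]
side shim_tip [(array([408., 191.]), 0.76, array([ 373., -159.,   60.])), (array([344., 197.]), 0.67, array([511.,  -7.,  60.])), (array([314., 199.]), 0.65, array([576.,  53.,  60.])), (array([296., 254.]), 0.48, array([442., 363.,  60.]))]
9.0 [468.15063752  78.12057928  64.32800305] [-3.14149394e+00  6.21041961e-05 -1.41084449e-01] [-0.06516112  0.07209135 -0.63274924] 34.742775156774194
```

View pics/wrist3.png

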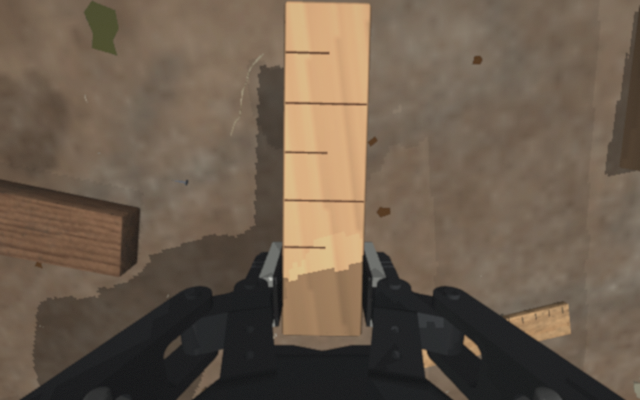

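View pics/top3z.png

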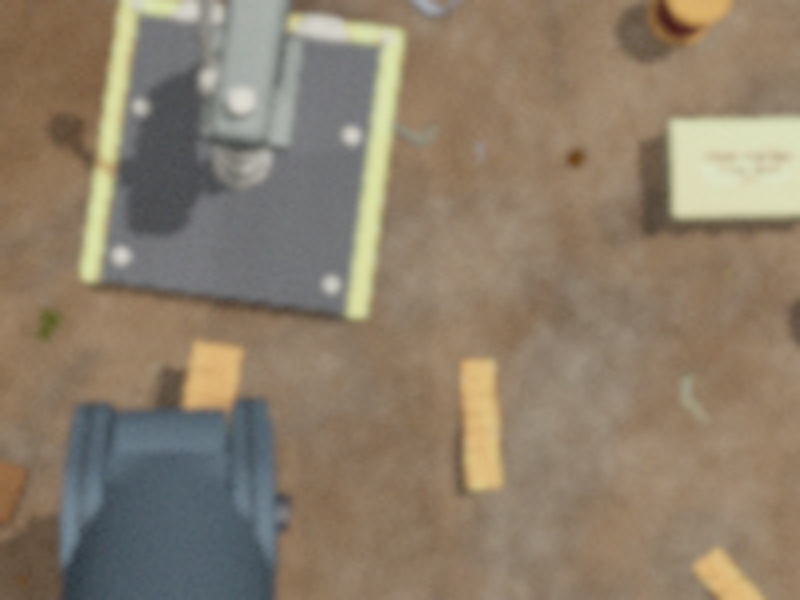

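View pics/side3z.png

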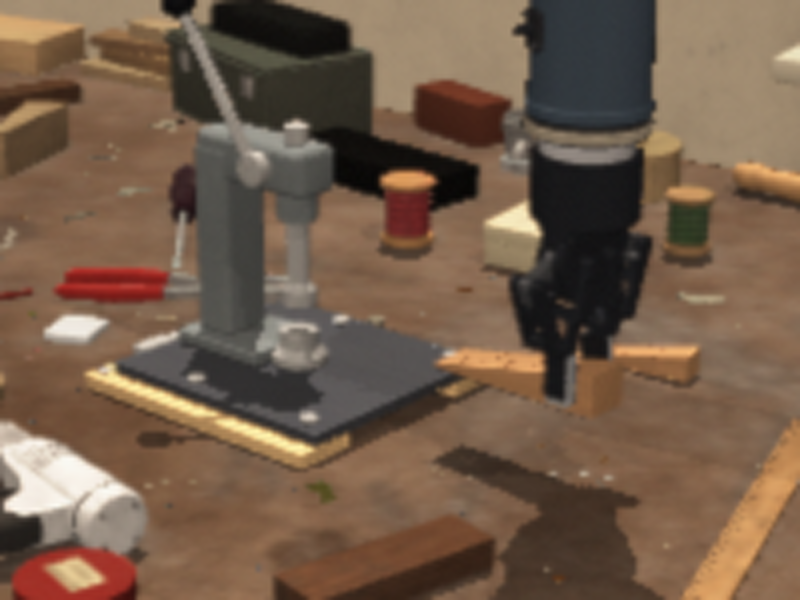

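>>> step_arm(moves="0.9 0 0 20 0 0 0;0.9 0 0 20 0 0 0;0.9 0 0 10 0 0 0;0.9 0 0 5 0 0 0;0.9 0 0 2.5 0 0 0;0.9 0 0 0.5 0 0 0;0.9 0 0 0.5 0 0 0;0.9 0 0 0 0 0 0")

```text
clock: 10.15
tcp_pos: [468.3, 78.3, 6.0]
ee_rot: [-3.141, -0.0, -0.141]
force: [-0.4, 0.2, -1.4]
finger_gap: 35.2
```

>>> step_arm(moves="0.9 0 0 0.6 0 0 0;0.9 0 0 0.6 0 0 0;0.9 0 0 0 0 0 0")

```text
clock: 10.52
tcp_pos: [468.2, 78.2, 4.7]
ee_rot: [-3.141, -0.0, -0.142]
force: [-0.9, -1.1, 3.4]
finger_gap: 34.7
```

Run:
```python
from h import *
for n in ('top','side'):
    s,c=save(n,n+'4.png')
    np.savez(n+'4.npz',**c)
    for k,z in [('plate_edge',12),('shim_tip',2)]:
        print(n,k,[(np.round(d['location'],1),round(d['conf'],2),np.round(unproj(c,*d['location'],plane=z))) for d in arm.landmark_of(n,k)][:4])
print(s['clock'],s['tcp_pos'],s['ee_rot'],s['force'],s['finger_gap'])
im=cv2.imread('pics/top4.png'); cv2.imwrite('pics/top4z.png',cv2.resize(im[170:220,270:370],None,fx=8,fy=8,interpolation=cv2.INTER_CUBIC))
im=cv2.imread('pics/side4.png'); cv2.imwrite('pics/side4z.png',cv2.resize(im[170:240,260:370],None,fx=7,fy=7,interpolation=cv2.INTER_CUBIC))
```

```text
top plate_edge [(array([315.2, 184.5]), 0.55, array([623.,  58.,  12.]))]
top shim_tip [(array([316., 202.]), 0.7, array([570.,  56.,   2.])), (array([435.5, 249.8]), 0.61, array([ 420., -302.,    2.]))]
side plate_edge [(array([299.6, 210.6]), 0.74, array([626.,  53.,  12.]))]
side shim_tip [(array([311.1, 217.8]), 0.92, array([582.,  60.,   2.])), (array([410.3, 192.8]), 0.6, array([ 409., -290.,    2.]))]
10.675 [468.18764948  78.24381484   4.72762914] [-3.14145049e+00 -1.31425960e-04 -1.41540782e-01] [-1.82548799  1.73615608  4.32440657] 34.91212494574674
```

View pics/top4z.png

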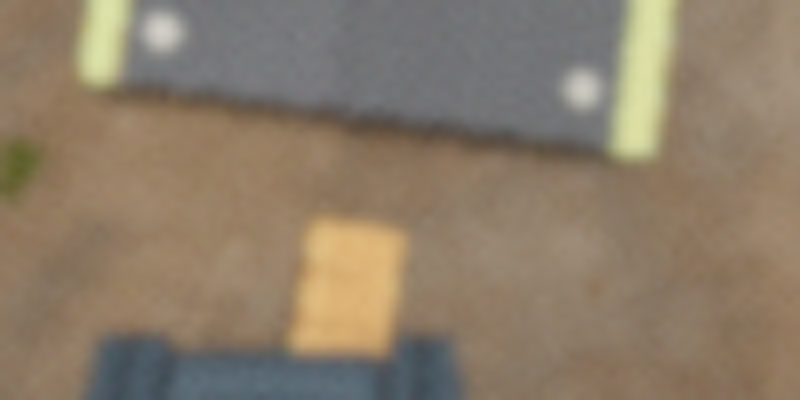

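View pics/side4z.png

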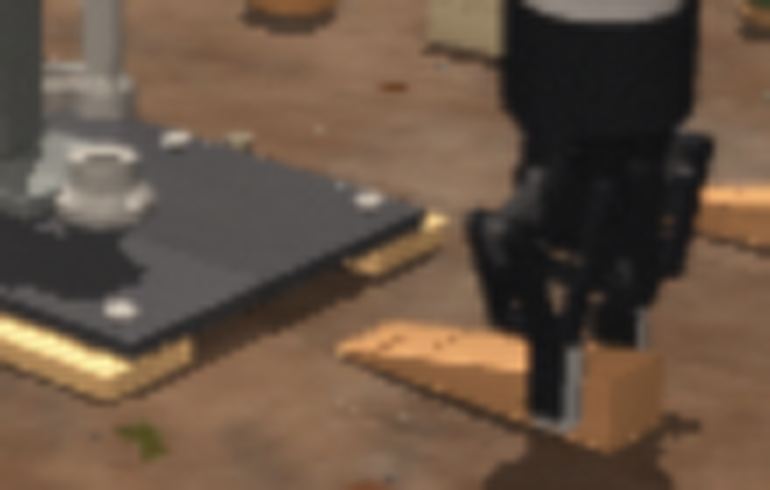

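>>> step_arm(moves="0.9 8 0 -0.4 0 0 0;0.9 10 0 0 0 0 0;0.9 10 0 0 0 0 0;0.9 10 0 0 0 0 0;0.9 10 0 0 0 0 0;0.9 8 0 0 0 0 0;0.9 6 0 0 0 0 0;0.9 0 0 0 0 0 0")

```text
clock: 11.82
tcp_pos: [529.9, 69.4, 5.0]
ee_rot: [-3.142, -0.0, -0.142]
force: [-0.2, 0.0, -0.4]
finger_gap: 34.7
```

```bash
cat > look.py <<'E'
from h import *
import sys
k=sys.argv[1]
for n in ('top','side','wrist'):
    s,c=save(n,n+k+'.png')
    if n=='wrist': c=wcam(s,c)
    np.savez(n+k+'.npz',**c)
    for q,z in [('plate_edge',12),('shim_tip',2)]:
        print(n,q,[(np.round(d['location'],1),round(d['conf'],2),np.round(unproj(c,*d['location'],plane=z))) for d in arm.landmark_of(n,q)][:2])
print(s['clock'],s['tcp_pos'],s['ee_rot'],s['force'],s['finger_gap'])
im=cv2.imread('pics/top%s.png'%k)[170:220,270:370]; im2=cv2.imread('pics/side%s.png'%k)[170:240,240:340]
cv2.imwrite('pics/z%s.png'%k,np.vstack([cv2.resize(im,(400,200),interpolation=cv2.INTER_CUBIC),cv2.resize(im2,(400,280),interpolation=cv2.INTER_CUBIC)]))
E
python3 look.py 5
```

```text
top plate_edge [(array([315.5, 183.5]), 0.74, array([626.,  57.,  12.]))]
top shim_tip [(array([435.5, 251. ]), 0.78, array([ 417., -302.,    2.])), (array([377. , 199.1]), 0.59, array([ 576., -130.,    2.]))]
side plate_edge [(array([301.1, 209.8]), 0.56, array([626.,  46.,  12.]))]
side shim_tip [(array([412. , 193.8]), 0.71, array([ 401., -285.,    2.])), (array([297.1, 213.3]), 0.7, array([634.,  55.,   2.]))]
wrist plate_edge [(array([321.2,  60.7]), 0.69, array([618.,  59.,  12.])), (array([319.9,  54.7]), 0.57, array([621.,  59.,  12.]))]
wrist shim_tip []
12.125 [529.28622475  69.53150062   5.03019096] [-3.14158999e+00  2.21332216e-04 -1.41450294e-01] [-0.01909542 -0.14367323 -1.16306861] 34.75301256169888
```

View pics/z5.png

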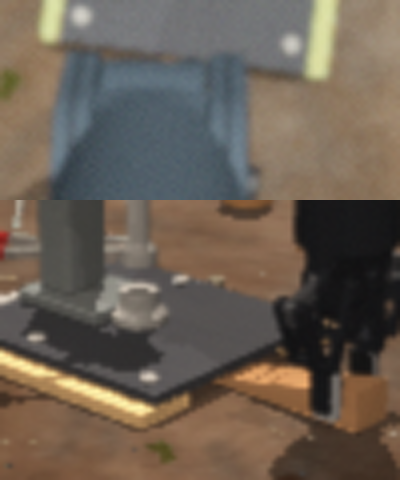

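View pics/wrist5.png

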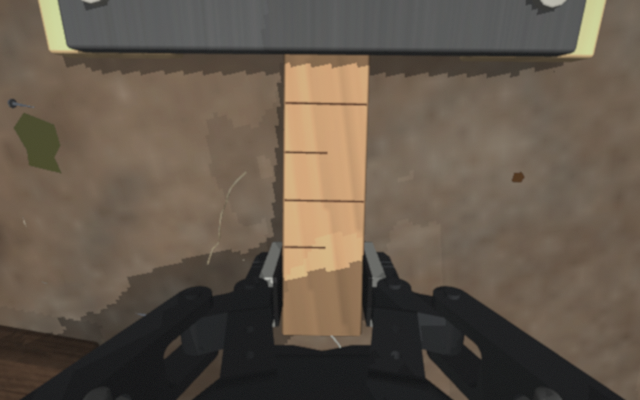

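Run:
```python
from h import *
c=dict(np.load('wrist5.npz')); s=arm.read_state(); y=s['ee_rot'][2]; ex=np.array([np.cos(y),np.sin(y)]); ey=np.array([np.sin(y),-np.cos(y)])
for u,v,z in [(70,53,12),(578,54,12),(326,54,12),(70,49,22),(575,51,22),(326,52,8)]:
    P=unproj(c,u,v,plane=z); print(u,v,z,P,(P[:2]-s['tcp_pos'][:2])@ex,(P[:2]-s['tcp_pos'][:2])@ey)
```

```text
70 53 12 [635.68847968 158.44316281  12.        ] 92.6454325749926 -103.02751932614854
578 54 12 [606.15905252 -43.81643986  12.        ] 91.93192731225594 101.3750854804194
326 54 12 [620.63244787  56.58054728  12.        ] 92.10360755086553 -0.05964588007767359
70 49 22 [634.24597038 150.79436829  22.        ] 92.29590232199436 -95.2517416004904
575 51 22 [606.79496936 -34.87834361  22.        ] 91.30111862704979 92.43662726476224
326 52 8 [622.03402372  56.33445127   8.        ] 93.52588114819676 -0.013646719440238021
```

>>> step_arm(moves="0.9 5 0 0 0 0 0;0.9 5 0 0 0 0 0;0.9 5 0 0 0 0 0;0.9 4 0 0 0 0 0;0.9 4 0 0 0 0 0;0.9 4 0 0 0 0 0;0.9 4 0 0 0 0 0;0.9 4 0 0 0 0 0;0.9 0 0 0 0 0 0;0.9 0 0 0 0 0 0")

```text
clock: 13.52
tcp_pos: [554.4, 65.3, 4.5]
ee_rot: [3.14, 0.018, -0.14]
force: [-29.3, 3.9, 26.8]
finger_gap: 35.1
```

```bash
python3 look.py 6
```

```text
top plate_edge []
top shim_tip [(array([379.1, 198.1]), 0.63, array([ 579., -136.,    2.])), (array([436.2, 248.7]), 0.58, array([ 424., -304.,    2.]))]
side plate_edge [(array([304. , 211.3]), 0.71, array([613.,  51.,  12.]))]
side shim_tip [(array([287.6, 209.9]), 0.79, array([672.,  49.,   2.])), (array([344.1, 196. ]), 0.74, array([ 581., -145.,    2.]))]
wrist plate_edge [(array([319.3, 120.2]), 0.67, array([621.,  59.,  12.]))]
wrist shim_tip []
13.825 [554.3567732   65.33686717   4.50073562] [ 3.14006809  0.01773841 -0.14035501] [-29.54843523   3.24895985  27.12908577] 34.688285779915525
```

View pics/z6.png

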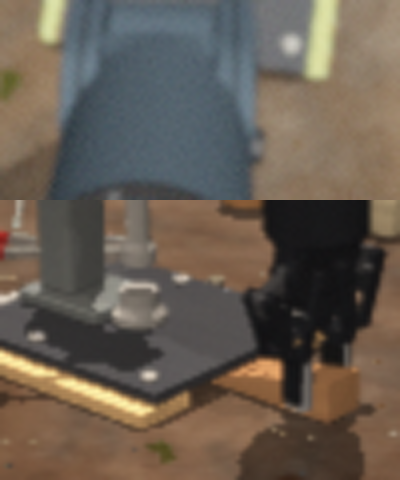

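View pics/wrist6.png

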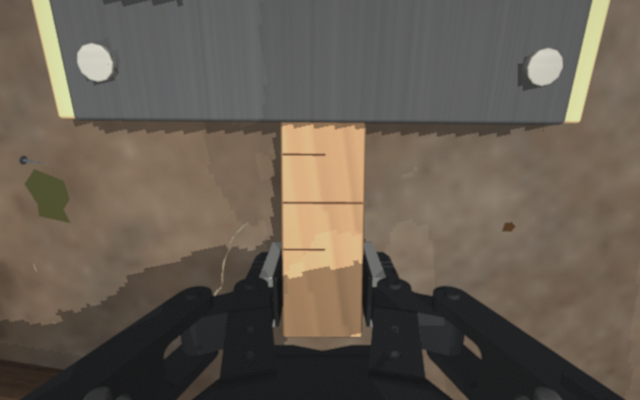

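>>> step_arm(moves="0.9 0 0 -1 0 0 0;0.9 0 0 -1 0 0 0;0.9 0 0 0 0 0 0")

```text
clock: 14.35
tcp_pos: [560.3, 64.8, 5.7]
ee_rot: [3.14, 0.008, -0.141]
force: [-6.7, 1.4, -6.6]
finger_gap: 34.8
```

>>> step_arm(moves="0.9 3 0 0 0 0 0;0.9 3 0 0 0 0 0;0.9 3 0 0 0 0 0;0.9 0 0 0 0 0 0;0.9 0 0 0 0 0 0")

```text
clock: 14.98
tcp_pos: [569.8, 63.4, 5.5]
ee_rot: [3.14, 0.007, -0.141]
force: [-5.7, 1.1, -5.8]
finger_gap: 34.9
```

```bash
python3 look.py 7
```

```text
top plate_edge []
top shim_tip [(array([433.5, 248.8]), 0.58, array([ 423., -296.,    2.])), (array([378.1, 198.9]), 0.56, array([ 577., -133.,    2.]))]
side plate_edge [(array([299.8, 210.3]), 0.85, array([627.,  51.,  12.]))]
side shim_tip [(array([343.7, 194.1]), 0.72, array([ 590., -160.,    2.])), (array([408. , 189.9]), 0.57, array([ 425., -312.,    2.]))]
wrist plate_edge [(array([318.7, 158.8]), 0.68, array([620.,  60.,  12.]))]
wrist shim_tip [(array([319. , 155.7]), 0.48, array([620.,  59.,   2.]))]
15.275 [569.77999266  63.38661456   5.58699628] [ 3.14046535  0.00672726 -0.14115488] [-5.13420954  0.32383077 -6.35580263] 35.07973527259737
```

View pics/wrist7.png

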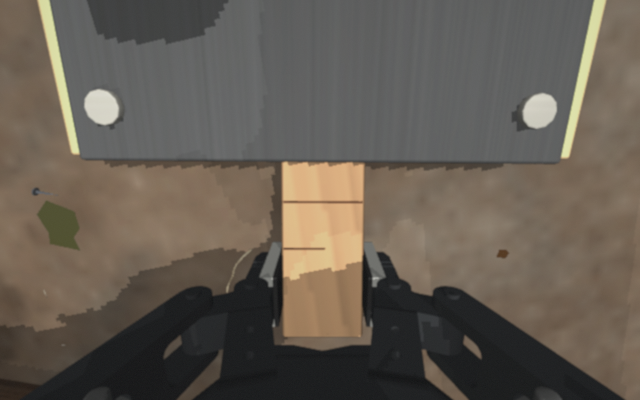

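View pics/z7.png

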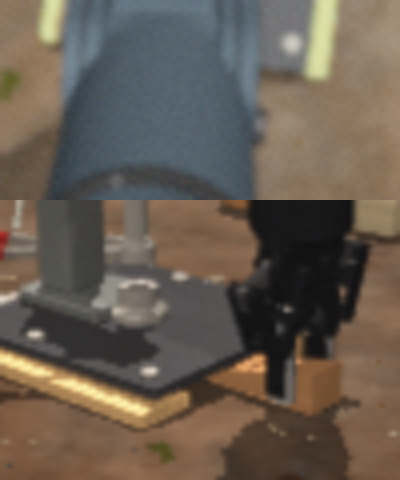

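>>> step_arm(moves="0.9 3 0 0 0 0 0;0.9 3 0 0 0 0 0;0.9 0 0 0 0 0 0;0.9 0 0 0 0 0 0;0.9 0 0 0 0 0 0")

```text
clock: 16.05
tcp_pos: [575.8, 62.5, 5.6]
ee_rot: [3.14, 0.007, -0.141]
force: [-5.6, 0.8, -6.3]
finger_gap: 35.0
```

```bash
python3 look.py 8
python3 - <<'E'
from h import *
# plate top height at front from side depth, now vs start
for f in ('side0','side8'):
    c=dict(np.load(f+'.npz'));K=c['intrinsics'];R=c['R'];t=c['t']
    v,u=np.mgrid[0:400,0:640]
    X=(np.stack([(u-K[0,2])/K[0,0],(v-K[1,2])/K[1,1],np.ones(u.shape)],-1)*c['range_z'][...,None]-t)@R
    P=X.reshape(-1,3)[c['range_z'].reshape(-1)>0]-[621.5,56.5,0]; a=-.141
    px=P[:,0]*np.cos(a)+P[:,1]*np.sin(a); py=-P[:,0]*np.sin(a)+P[:,1]*np.cos(a)
    for lo,hi in((3,20),(20,50),(50,75)):
        m=(px>lo)&(px<hi)&(py>20)&(py<85)&(abs(P[:,2]-25)<20); print(f,lo,m.sum(),np.median(P[m,2]))
c=dict(np.load('wrist8.npz'));K=c['intrinsics'];R=c['R'];t=c['t']
v,u=np.mgrid[0:400,0:640]
for f in ('wrist5','wrist8'):
    c=dict(np.load(f+'.npz'));K=c['intrinsics'];R=c['R'];t=c['t']
    X=(np.stack([(u-K[0,2])/K[0,0],(v-K[1,2])/K[1,1],np.ones(u.shape)],-1)*c['range_z'][...,None]-t)@R
    P=X.reshape(-1,3)[c['range_z'].reshape(-1)>0]-[621.5,56.5,0]; a=-.141
    px=P[:,0]*np.cos(a)+P[:,1]*np.sin(a); py=-P[:,0]*np.sin(a)+P[:,1]*np.cos(a)
    for lo,hi in((3,12),(12,30),(30,60)):
        m=(px>lo)&(px<hi)&(abs(py)<85)&(abs(P[:,2]-25)<20); print(f,lo,m.sum(),np.median(P[m,2]))
    m=(px<-5)&(px>-60)&(py>30)&(py<90)&(abs(P[:,2])<15);print('bench',np.median(P[m,2]))
E
```

```text
top plate_edge []
top shim_tip [(array([434.9, 249.5]), 0.82, array([ 421., -300.,    2.])), (array([377.4, 197.6]), 0.79, array([ 581., -131.,    2.]))]
side plate_edge [(array([300. , 210.7]), 0.91, array([625.,  53.,  12.]))]
side shim_tip [(array([407.7, 191.1]), 0.56, array([ 422., -301.,    2.])), (array([346.2, 197.5]), 0.53, array([ 569., -137.,    2.]))]
wrist plate_edge [(array([318.6, 174.3]), 0.85, array([619.,  60.,  12.]))]
wrist shim_tip []
16.35 [575.79171851  62.54318062   5.5774072 ] [ 3.14047084  0.0065832  -0.14113101] [-5.22871545  1.23088593 -7.04919682] 34.96859741716822
side0 3 67 21.100800366329587
side0 20 86 21.391249581654975
side0 50 74 21.10596920568903
side8 3 71 26.921947556943373
side8 20 81 26.53593613630199
side8 50 76 25.935901783522183
wrist5 3 13005 22.229886275826374
wrist5 12 4759 22.24420531113637
wrist5 30 0 nan
bench 0.2554930929004983
wrist8 3 10147 28.0915696820536
wrist8 12 22615 27.756768020838564
wrist8 30 43672 26.975324917474197
bench 0.2544092856295225
  return _methods._mean(a, axis=axis, dtype=dtype,
  ret = ret.dtype.type(ret / rcount)
```

View pics/wrist8.png

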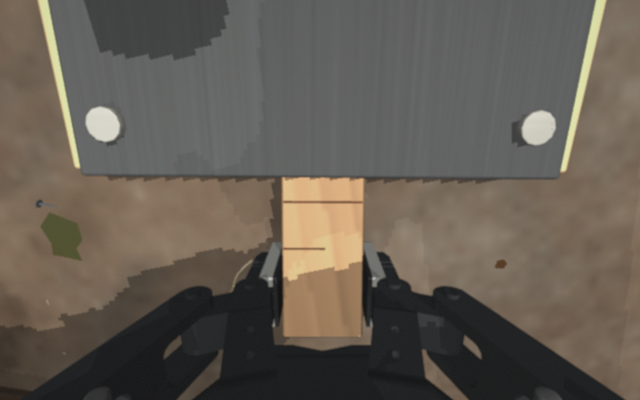

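View pics/z8.png

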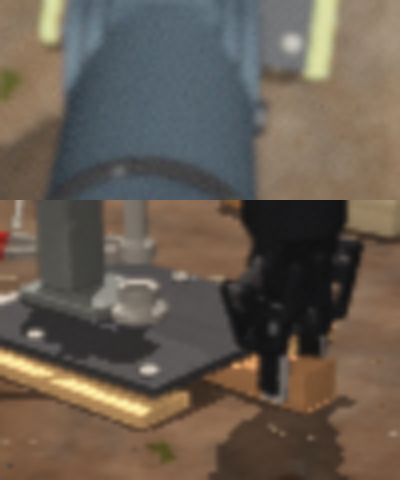

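```bash
python3 -c "
from cell import arm
print(arm.finish_job()); s=arm.read_state(); print(s['clock'],s['tcp_pos'],s['force'],s['finger_gap'])"
```

```text
the job is handed in; nothing more can be done
None
the job is handed in; nothing more can be done
```

I slid the largest wedge thin end first under the middle of the foot plate and handed the job in at about 16.4 s, with the wedge still gripped. The system gave no verdict.

**Last checks:**
- **Gap:** the front of the plate rose about 6 mm. The wrist camera's depth went from 22.2 to 28.1 mm on the plate's top, and the side camera's from 21.1 to 26.9 mm. That puts the front edge about 18 mm above the bench.
- **Wedge position:** the tip is about 69 mm in, worked out from the arm's pose. That should give about 5.8 mm of lift, which agrees with the depth readings. It is on the centre line to within a few millimetres and about 1° off straight.
- **Flatness:** the tool is tilted only 0.007 rad. The gripped end may sit about 0.7 mm off the bench, because I raised the grip (below).
- **Grip and forces:** the finger opening held at 35 mm. The force on the tool was steady at about 5 N back and 7 N down. In the pictures no part of the robot touches the plate.
- **First stage:** at about 22 mm in, the side picture showed the plate still lying on the runners.

**What disagreed:**
- **Jam on the way in:** part-way through the push the gripper pressed on the bench, with about 29 N sideways and 27 N upward on the tool. I raised the grip 2 mm, and the forces dropped back.
- **Detectors at the end:** the side and wrist networks put the plate edge roughly where I expected it. None of the networks could see the hidden tip, and the top camera's view of the edge was blocked by the arm.
- **Bystanders:** I did not measure the offcut, tin or card box again afterwards. I carried the wedge along a path clear of them.

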